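Let the white grinding ball out of the dispenser

TASK

The dispenser holds three grinding balls, each behind its own gate. Press down the blue pad of the rocking lever in line with the white ball, so that the far end of the lever lifts the gate, keep it down until the white ball has rolled to the end of its channel, then let the lever come back up so that the gate is shut again. Touch no ball and no gate, pinch or lift nothing, keep the other two balls behind their gates, and leave the things round about alone.

Things in the scene. Friction and masses are not known exactly. Their poses are not given: they have to be found in the camera images.
- dispenser: Ball dispenser fixed to the worktop: dark base plate 255 x 245 x 10 mm with three parallel channels at y = +75, 0, -75 mm. Origin on the worktop under the middle channel; x runs along the channels away from the robot (downhill), y left, z up; turned up to 0.3 rad. Each channel has its own rocking lever, its blue pad in line with it at x = -105 mm, on the robot's side. Nothing stands under the pads.
- channel_end (a point): End of the middle channel's floor, at the end wall (dispenser x = +112 mm, y = 0; 32 mm above the worktop). All channels are alike: 28 mm wide, black floor falling 9 degrees towards +x. A shut gate (blade at x = 30 to 34 mm) holds one ball at x = about 18 mm; once let go the ball rolls by itself in about 1 s to the end wall (centre at x = about 100 mm).
- lever_left (a joint): Rocking lever of the left-hand (+y of the dispenser) channel on a level axis along the dispenser's y, at x = -40 mm, 75 mm above the worktop. Rad: 0 = at rest, gate down; grows as the blue pad is pressed down, up to the stop at 0.45. The ball passes from about 0.3. A spring returns it to 0; pressing the pad's middle takes about 4 N at first and 8 N at the stop.
- pad_left (a point): Middle of the top face of the blue pad (36 mm along the dispenser's x, 48 mm across, 10 mm thick) on the lever of the left-hand (+y of the dispenser) channel. At rest 85 mm above the worktop; it sinks about 29 mm to the stop, in an arc of 65 mm radius about the axis. Its z axis is the pad's normal.
- gate_left (a point): Aluminium gate at the far end of the lever of the left-hand (+y of the dispenser) channel, a blade 25 mm wide under a 48 mm cross bar. This point is the middle of the blade, 72 mm from the lever's axis. Not to be touched.
- lever_middle (a joint): Rocking lever of the middle channel on a level axis along the dispenser's y, at x = -40 mm, 75 mm above the worktop. Rad: 0 = at rest, gate down; grows as the blue pad is pressed down, up to the stop at 0.45. The ball passes from about 0.3. A spring returns it to 0; pressing the pad's middle takes about 4 N at first and 8 N at the stop.
- pad_middle (a point): Middle of the top face of the blue pad (36 mm along the dispenser's x, 48 mm across, 10 mm thick) on the lever of the middle channel. At rest 85 mm above the worktop; it sinks about 29 mm to the stop, in an arc of 65 mm radius about the axis. Its z axis is the pad's normal.
- gate_middle (a point): Aluminium gate at the far end of the lever of the middle channel, a blade 25 mm wide under a 48 mm cross bar. This point is the middle of the blade, 72 mm from the lever's axis. Not to be touched.
- lever_right (a joint): Rocking lever of the right-hand (-y of the dispenser) channel on a level axis along the dispenser's y, at x = -40 mm, 75 mm above the worktop. Rad: 0 = at rest, gate down; grows as the blue pad is pressed down, up to the stop at 0.45. The ball passes from about 0.3. A spring returns it to 0; pressing the pad's middle takes about 4 N at first and 8 N at the stop.
- pad_right (a point): Middle of the top face of the blue pad (36 mm along the dispenser's x, 48 mm across, 10 mm thick) on the lever of the right-hand (-y of the dispenser) channel. At rest 85 mm above the worktop; it sinks about 29 mm to the stop, in an arc of 65 mm radius about the axis. Its z axis is the pad's normal.
- gate_right (a point): Aluminium gate at the far end of the lever of the right-hand (-y of the dispenser) channel, a blade 25 mm wide under a 48 mm cross bar. This point is the middle of the blade, 72 mm from the lever's axis. Not to be touched.
- ball_white_center (a point): Centre of the white ceramic grinding ball, 24 mm in diameter, 0.04 kg, loose, at the start held back behind the gate of one of the three channels (any of them).
- ball_brown_center (a point): Centre of the reddish-brown stone grinding ball, 24 mm in diameter, 0.04 kg, loose, at the start held back behind the gate of one of the three channels (any of them).
- ball_black_center (a point): Centre of the black ceramic grinding ball, 24 mm in diameter, 0.04 kg, loose, at the start held back behind the gate of one of the three channels (any of them).
- stopper: Black rubber stopper, 34 mm wide, 28 mm high; origin under its centre. A bystander, loose, to be left alone.
- dropper_bottle: Small brown dropper bottle with a black bulb, 37 x 37 x 102 mm; origin under its centre. A bystander, loose, to be left alone.
- weighing_cup: Small white porcelain cup, 36 mm wide, 29 mm high; origin under its centre. A bystander, loose, to be left alone.
- petri_dish: Clear petri dish with lid, 66 mm wide, 16 mm high; origin under its centre. A bystander, loose, to be left alone.
- marker: Black marker pen with a grey barrel, lying, 18 x 108 x 18 mm, near a large grey-white foil sack that stands fixed at the robot's left (x 0.45 to 0.75, y above 0.45, taller than 0.3 m: swing the arm round it, passing nearer the robot); origin under its centre. A bystander, loose, to be left alone.
- beaker: Small glass beaker, 74 x 80 x 92 mm; origin under its centre. A bystander, loose, to be left alone.
- ball_brown: The same ball as point ball_brown_center (its own frame turns as it rolls; use the point).
- ball_black: The same ball as point ball_black_center (its own frame turns as it rolls; use the point).
- ball_white: The same ball as point ball_white_center (its own frame turns as it rolls; use the point).

How it is judged (in metres and radians):
On the way, in this order (a step that is already met when the one before it is completed fails the run):
1. the white ball's gate is lifted by its lever, pressed down by the fingers (((value of joint lever_left above 0.12 rad and contact force between lever_left_c2 and the fingers above 1 N and y of ball_white_center in the frame of dispenser between 0.045 and 0.105 m) or (value of joint lever_middle above 0.12 rad and contact force between lever_middle_c2 and the fingers above 1 N and y of ball_white_center in the frame of dispenser between -0.03 and 0.03 m) or (value of joint lever_right above 0.12 rad and contact force between lever_right_c2 and the fingers above 1 N and y of ball_white_center in the frame of dispenser between -0.105 and -0.045 m))), for 0.1 s.
2. the white ball has rolled to the end of its channel while its lever is still held down (((x of ball_white_center in the frame of dispenser above 0.085 m and value of joint lever_left above 0.15 rad and y of ball_white_center in the frame of dispenser between 0.045 and 0.105 m) or (x of ball_white_center in the frame of dispenser above 0.085 m and value of joint lever_middle above 0.15 rad and y of ball_white_center in the frame of dispenser between -0.03 and 0.03 m) or (x of ball_white_center in the frame of dispenser above 0.085 m and value of joint lever_right above 0.15 rad and y of ball_white_center in the frame of dispenser between -0.105 and -0.045 m))), for 0.1 s.
At the end, for the whole second after the job is handed in: White ball at rest (under 20 mm/s) at the end wall of a channel (centre 85 to 112 mm along the channel from the dispenser's origin); brown and black balls still behind their gates (centre at 0 to 30 mm); all three levers back up (within 0.05 rad of rest) (x of ball_white_center in the frame of dispenser between 0.085 and 0.112 m and y of ball_white_center in the frame of dispenser between -0.092 and 0.092 m and z of ball_white_center in the frame of dispenser between 0.03 and 0.06 m and linear speed of ball_white below 0.02 m/s and x of ball_brown_center in the frame of dispenser between 0 and 0.03 m and z of ball_brown_center in the frame of dispenser between 0.045 and 0.075 m and x of ball_black_center in the frame of dispenser between 0 and 0.03 m and z of ball_black_center in the frame of dispenser between 0.045 and 0.075 m and value of joint each of lever_left, lever_middle, lever_right below 0.05 rad); the robot touches nothing.
It fails at once if a ball is touched by the robot (contact force between any of ball_white, ball_brown, ball_black and the fingers above 0.2 N or contact force between any of ball_white, ball_brown, ball_black and the arm above 0.2 N).
It fails at once if a gate is touched by the robot instead of being lifted through its lever (contact force between any of lever_left_c3, lever_left_c4, lever_middle_c3, lever_middle_c4, lever_right_c3, lever_right_c4 and the fingers above 0.5 N or contact force between any of lever_left_c3, lever_left_c4, lever_middle_c3, lever_middle_c4, lever_right_c3, lever_right_c4 and the arm above 0.5 N).
It fails at once if the white ball is lifted or leaves its channel (z of ball_white_center in the frame of dispenser above 0.09 m or z of ball_white_center in the frame of dispenser below 0.02 m).
It fails at once if the brown or the black ball gets past its gate (x of any of ball_brown_center, ball_black_center in the frame of dispenser above 0.035 m).
It fails at once if a bystander is moved by more than 2 cm (distance of any of stopper, dropper_bottle, weighing_cup, petri_dish, marker, beaker from where it was at the start of the episode above 0.02 m).
It also fails if it takes over 35 s, if anything falls off the work surface, if the arm or the gripper's body presses on something with over 40 N, if the wrist force passes 120 N, or if a joint passes its speed limit or range.

ROBOT

A 6-joint arm with a two-finger parallel gripper is mounted at the origin on a cart in front of the work surface, level with it; the furniture and walls round the work are solid. World frame = base frame: x ahead of the robot, y to its left, z up, the work surface at z = 0. Lengths are in m, angles in degrees, forces in N, time in s.
With the tool pointing down it reaches from about 0.35 to 0.775 m from the base axis. Payload 5.5 kg.
Tool frame: the origin (TCP) lies between the finger pads; the fingertips stand 17 mm ahead of it and the grasp point (between the pads) lies 2 mm behind it; z points along the fingers, y is the direction in which the jaws open and shut (so a half turn about z gives the same grasp; the last joint's range is limited). The gripper opens to 85 mm and grips with 20 to 120 N. Pads are 22 mm wide; open, the fingers measure 114 mm over their backs; the gripper's body (76 mm by 85 mm) begins 54 mm behind the grasp point. The pads swing forward as they close: fully open they stand 13 mm farther back than shut.
Start: joints at [58.064, 17.945, 2.641, 74.691, 0, 82.002], TCP at [0.233, 0.526, 0.248] pointing down, gripper open.
Joint ranges: [-158.12, 158.12], [-49.38, 96.58], [-58.88, 72.47], [-126.05, 133.96], [-84.25, 85.87], [-180, 180]. Speed limits (degrees/s): [147.25, 147.25, 180, 180, 180, 180].

INTERFACE

Orientations are given as [roll, pitch, yaw] about the fixed x, y, z axes, in that order (R = Rz(yaw) Ry(pitch) Rx(roll)).
In Python, from bench import bot gives the robot as it stands. The module is installed in compiled form; this text tells all that it offers.
- The arm moves only by the shell command python3 -m jog 'ROWS' [OPENING] [FORCE]. ROWS is text: rows parted by semicolons, each of 4 numbers parted by spaces: the shift along the tool's x, y, z in cm, then the turn about the tool's z in degrees. A call has 1 to 12 rows; each row shifts and turns the pose as measured when the row begins, along the tool's axes as they then stand; what a row does not reach is not made up. A row lasts 1/10 s, in which the tool goes at most 50 mm and 8.59 degrees, less where a joint would pass 70% of its speed; a pose out of reach is approached as far as the arm can. A call with a gripper value outside its range is refused whole. OPENING is the finger opening in cm, from 0 to 8.54, set as the call begins (- or left out, the last holds). The fingers move at their own pace and stop on an object; FORCE is the grip in N (left out, the last holds). Time passes only in rows, so rows that do not move let the fingers close. It gives the time, the measured TCP pose, the force and the opening at its end, in the units of the state.
- bot.read_state(): the state, without advancing time (a new reading comes with each control period).
- bot.capture(name): name is "scene" or "top" or "wrist"; returns a dict with "frame" (384x512x3 uint8, red, green, blue), "fovy" (degrees; the focal length in pixels is half the picture's height over the tangent of half this angle, whatever the lens; pixels are square), "cx", "cy" (the principal point, pixels), "camera_from_world" (4x4, takes a point from world to camera coordinates); the wrist camera has in their place "tool_from_camera" (4x4, takes a point from camera to tool coordinates, whose origin is the TCP and whose axes are the flange's). Camera axes: x right, y down, z forward; pixel columns grow to the right and rows downward; lengths in m; the calibration is good to about 2 mm. A picture is of the moment at which its call begins: read the wrist's pose just before it. There is no depth.
- bot.sign_off(): hands the job in, once; it reports no verdict.
Trained networks look in the newest picture that a camera, given by its name, has taken for a name from the list of things; names that differ only in an ending like _2 or _b are one class to them, and where a whole thing is asked for, a point or a joint stands for the part that bears it (a point fixed in the world has none). Each returns a list of dicts, best first, with "confidence" (0 to 1); they miss things now and then, are a little off and sometimes report something else, mostly with a low value. They report only what shows in the picture. A call takes as long as a camera call.
- bot.find_in(camera, query): "centre" ([column, row] in pixels, amid what is visible of it).
- bot.trace(camera, query): "region" (384x512 bool, what is visible of it) and "centre" ([column, row] in pixels, amid what is visible of it).
- bot.place_of(camera, query): "centre" ([column, row] in pixels: a listed point, or the origin of a listed thing).
The state is a dict: "clock": time; "q": joint angles; "qvel": joint speeds; "tau": joint torques, N m; "position": TCP position; "tcp_rot": TCP orientation; "force": force on the tool from outside, world axes, zero at the start; "ft_torque": the same for the moment, N m; "gripper_width": finger opening in m.
Only numpy, scipy, OpenCV 4.12 (cv2) and the standard library are available. Lean on these libraries where they do the work, as an engineer would, in place of code of your own. Each camera call takes 0.05 s, during which the arm holds its last target.

## Working session

There is one attempt and no reset: what is moved stays moved. The work goes in short steps, Python scripts to look and compute and a shell command to move; the robot and the scene stay as the last step left them, time stands still between calls to the robot, and variables do not carry over. Pictures are saved under pics/ and viewed, and the job is handed in when it is done.

```bash
mkdir -p pics; python3 - <<'E'
from bench import bot
import cv2,numpy as np
s=bot.read_state();print(s['clock'],s['position'],s['tcp_rot'],s['gripper_width'])
for c in("scene","top"):
    r=bot.capture(c);cv2.imwrite(f"pics/{c}1.png",r["frame"][:,:,::-1])
    print(c,r["fovy"],r["cx"],r["cy"],np.round(r["camera_from_world"],4).tolist())
    for q in["ball_white_center","ball_brown_center","ball_black_center","pad_left","pad_middle","pad_right","channel_end","dispenser","gate_left","gate_middle","gate_right","dropper_bottle","beaker","stopper","weighing_cup","petri_dish","marker"]:
        print(q,[(np.round(d["centre"],1).tolist(),round(d["confidence"],2)) for d in bot.place_of(c,q)[:3]])
E
```

```text
0.0 [0.23303392 0.5251109  0.24740358] [-1.79893280e+02 -1.63537236e-02  1.56061996e+02] 0.08556758608547768
scene 44.99009500464552 252.12487372508724 191.5302406217549 [[0.7423, -0.6699, -0.0123, -0.4414], [-0.3986, -0.4267, -0.8118, 0.3096], [0.5386, 0.6075, -0.5838, 1.5473], [0.0, 0.0, 0.0, 1.0]]
ball_white_center []
ball_brown_center [([298.7, 285.2], 0.17)]
ball_black_center []
pad_left [([196.0, 175.7], 0.63)]
pad_middle [([202.6, 184.4], 0.59), ([243.0, 189.5], 0.35)]
pad_right [([208.6, 195.5], 0.52)]
channel_end [([245.9, 174.4], 0.76)]
dispenser [([228.4, 192.7], 0.64)]
gate_left [([226.4, 167.4], 0.7), ([208.9, 193.2], 0.41)]
gate_middle [([233.4, 176.7], 0.52)]
gate_right [([240.7, 190.7], 0.64)]
dropper_bottle [([299.5, 261.5], 0.45)]
beaker [([191.9, 166.9], 0.85), ([207.3, 193.3], 0.22)]
stopper [([272.7, 260.3], 0.59)]
weighing_cup [([193.4, 166.4], 0.59), ([326.5, 273.8], 0.46)]
petri_dish [([301.4, 284.6], 0.56), ([270.8, 262.9], 0.43)]
marker [([158.8, 181.3], 0.64)]
top 42.959194361118556 256.5921674850313 186.59191680459725 [[0.0061, -0.9998, 0.0204, -0.0177], [
[... 277 characters left out ...]
 172.2], 0.46), ([174.4, 208.1], 0.26)]
pad_left [([171.9, 208.3], 0.72), ([125.1, 178.2], 0.38)]
pad_middle [([197.8, 210.4], 0.74)]
pad_right [([220.2, 215.2], 0.87)]
channel_end [([127.0, 178.0], 0.64), ([174.1, 208.5], 0.6), ([213.7, 151.4], 0.57)]
dispenser [([207.7, 184.8], 0.97)]
gate_left [([184.8, 165.6], 0.74), ([198.1, 212.2], 0.62)]
gate_middle [([204.8, 174.9], 0.58), ([185.7, 171.5], 0.2)]
gate_right [([229.2, 176.4], 0.87)]
dropper_bottle [([228.6, 181.4], 0.63), ([348.7, 201.4], 0.54)]
beaker [([128.2, 177.5], 0.64)]
stopper [([330.4, 231.9], 0.67)]
weighing_cup [([383.8, 200.7], 0.5)]
petri_dish [([372.4, 228.9], 0.57)]
marker [([124.8, 232.1], 0.54), ([216.9, 149.1], 0.32)]
```

```bash
python3 - <<'E'
import cv2
a=cv2.imread("pics/top1.png")[120:260,100:280];cv2.imwrite("pics/topz.png",cv2.resize(a,None,fx=4.2,fy=4.2,interpolation=cv2.INTER_CUBIC))
a=cv2.imread("pics/scene1.png");cv2.imwrite("pics/scenez.png",cv2.resize(a[100:240,130:310],None,fx=4.2,fy=4.2,interpolation=cv2.INTER_CUBIC))
E
```

```text
(no output)
```

View pics/topz.png

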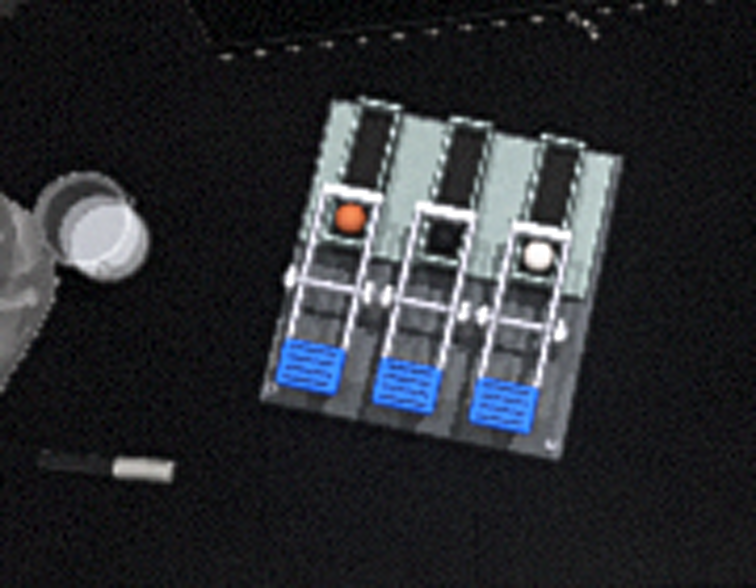

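View pics/scenez.png

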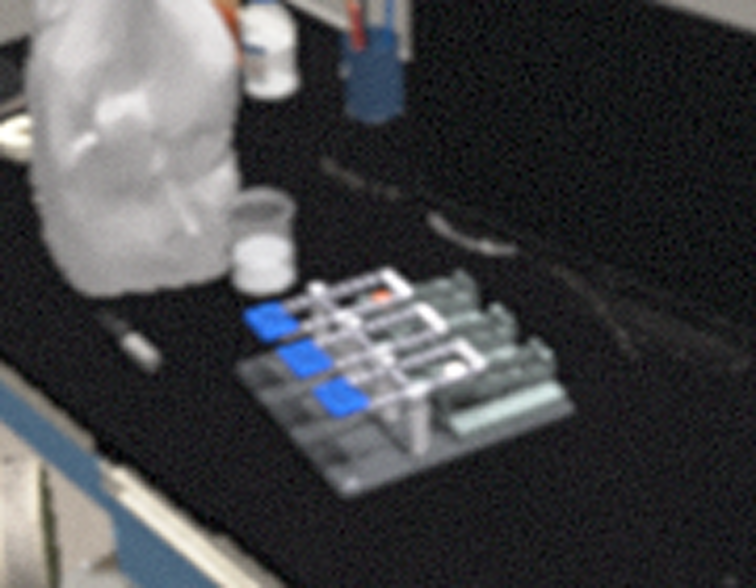

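View pics/top1.png

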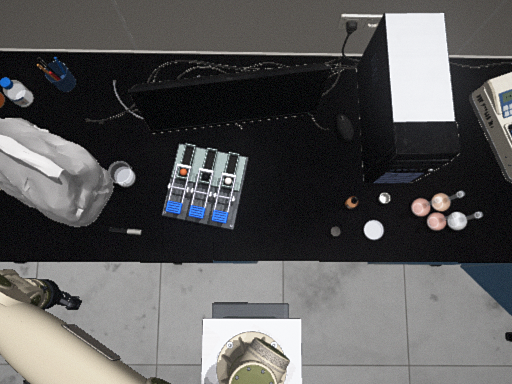

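The white ball is in the right-hand channel, around top-view pixel (228,181). Its pad is at about (220,216). Next I'll work out the pad's position.

```bash
cat >h.py <<'E'
from bench import bot
import numpy as np
from scipy.spatial.transform import Rotation as R
def ray(r,px,z):
    T=np.array(r["camera_from_world"]);f=192/np.tan(np.radians(r["fovy"]/2))
    d=T[:3,:3].T@np.array([(px[0]-r["cx"])/f,(px[1]-r["cy"])/f,1]);o=-T[:3,:3].T@T[:3,3]
    return o+d*(z-o[2])/d[2]
def totool(w):
    s=bot.read_state();M=R.from_euler('xyz',s['tcp_rot'],degrees=True).as_matrix()
    return M.T@(np.array(w)-s['position'])*100
E
python3 - <<'E'
from h import *
import cv2
r=bot.capture("top")
P=[]
for q in["pad_left","pad_middle","pad_right"]:
    for d in bot.trace("top",q)[:2]: print(q,d["confidence"],d["centre"],ray(r,d["centre"],.083),d["region"].sum())
hsv=cv2.cvtColor(r["frame"],cv2.COLOR_RGB2HSV);m=cv2.inRange(hsv,(100,150,80),(130,255,255));
n,l,st,c=cv2.connectedComponentsWithStats(m)
for i in range(1,n):
    if st[i,4]>20: print(st[i],c[i],ray(r,c[i],.083),totool(ray(r,c[i],.083)))
for p in [(228.3,180.8),(205.5,176),(183.3,171.8)]: print(ray(r,p,.06))
E
```

```text
pad_left 0.81 [178.0, 203.2] [0.51231345 0.23851827 0.083     ] 359
pad_left 0.33 [197.9, 207.8] [0.49803866 0.17459544 0.083     ] 287
pad_middle 0.69 [218.8, 216.2] [0.47161034 0.10735484 0.083     ] 214
pad_middle 0.67 [200.4, 210.5] [0.48940839 0.16638217 0.083     ] 187
pad_right 0.82 [222.5, 214.9] [0.47588762 0.09565841 0.083     ] 229
pad_right 0.53 [181.2, 170.3] [0.62026154 0.23214106 0.083     ] 31
[  0  77  13  11 100] [ 5.53 82.06] [0.9153827  0.82648859 0.083     ] [-50.12632737  55.1784414   16.53926676]
[165 201  17  13 173] [173.43352601 206.98265896] [0.49996025 0.25260265 0.083     ] [-35.44506842 -14.130068    16.53192274]
[188 205  17  14 177] [196.36158192 211.53672316] [0.48595583 0.17914273 0.083     ] [-37.14596133 -21.41236107  16.53120722]
[211 210  17  13 172] [219.3372093  216.13372093] [0.47183804 0.10564948 0.083     ] [-38.83784521 -28.70230171  16.53049077]
[0.59183876 0.08000372 0.06      ]
[0.60716116 0.15508785 0.06      ]
[0.62051285 0.22827643 0.06      ]
```

```bash
python3 -m jog '-1.6 -1.2 0 0; -3.2 -2.4 0 0;-3.2 -2.4 0 0;-3.2 -2.4 0 0;-3.2 -2.4 0 0;-3.2 -2.4 0 0;-3.2 -2.4 0 0;-3.2 -2.4 0 0;-3.2 -2.4 0 0;-3.2 -2.4 0 0;-1.6 -1.2 0 0;0 0 0 0' 0 20
python3 -m jog '0 0 0 -4;0 0 0 -4;0 0 0 -5;0 0 0 0;0 0 0 0'
python3 -c "
from h import *
s=bot.read_state();print(s['position'],s['tcp_rot'],s['gripper_width'],s['force'])
print(totool([.468,.107,.1]))"
```

```text
clock: 3.2
position: [0.4367, 0.1655, 0.2485]
tcp_rot: [179.7, 0.2, 156.3]
force: [0.1, 0.7, 0.0]
gripper_width: 0.0001
clock: 3.7
position: [0.4352, 0.1674, 0.2488]
tcp_rot: [179.7, 0.2, 169.6]
force: [-0.3, 0.1, 0.1]
gripper_width: 0.0003
[0.43522831 0.16743041 0.24877102] [179.69921992   0.23499346 169.63653569] 0.00033357755501888035 [-0.30658719  0.10630316  0.08547025]
[-4.24974753 -5.43303786 14.86634063]
```

```bash
python3 -m jog '-1.4 -1.8 0 0;-1.4 -1.8 0 0;-1.4 -1.8 0 0;0 0 0 0;0 0 3 0;0 0 3 0;0 0 3 0;0 0 2.5 0;0 0 0 0;0 0 0 0'
python3 - <<'E'
from h import *
import cv2
print(totool([.468,.107,.102]))
r=bot.capture("top");cv2.imwrite("pics/t2.png",cv2.resize(r["frame"][120:260,150:330,::-1],None,fx=4.2,fy=4.2,interpolation=cv2.INTER_CUBIC))
r=bot.capture("wrist");cv2.imwrite("pics/w2.png",r["frame"][:,:,::-1])
r=bot.capture("scene");cv2.imwrite("pics/s2.png",cv2.resize(r["frame"][100:240,130:310,::-1],None,fx=4.2,fy=4.2,interpolation=cv2.INTER_CUBIC))
E
```

```text
clock: 4.7
position: [0.4666, 0.1128, 0.1325]
tcp_rot: [179.5, 0.4, 169.2]
force: [-0.2, -0.4, 1.3]
gripper_width: 0.0001
[-0.22765456 -0.57201957  3.04456061]
```

View pics/w2.png

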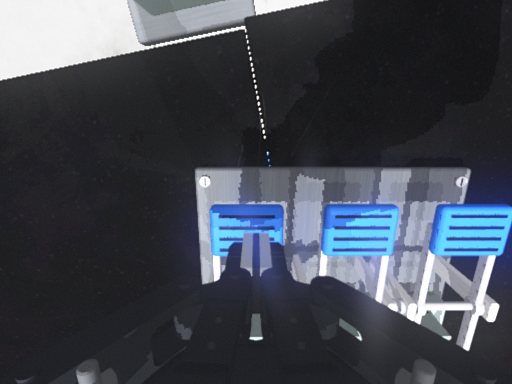

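View pics/s2.png

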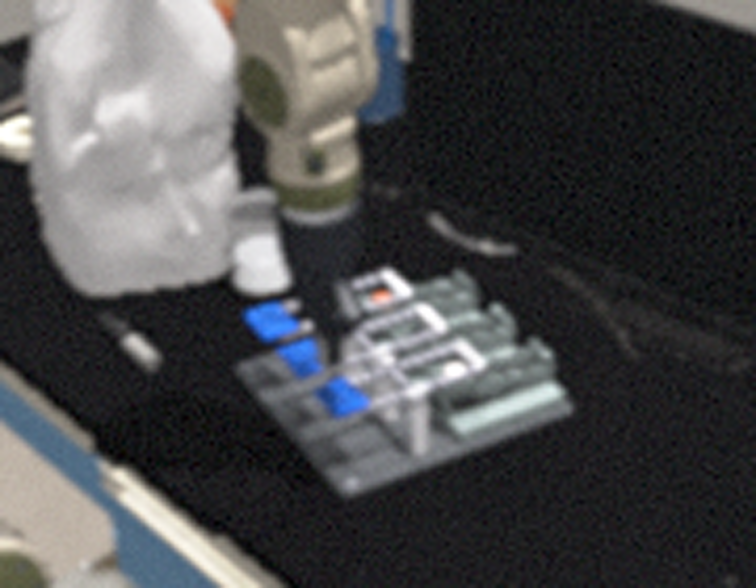

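```bash
python3 - <<'E'
from h import *
s=bot.read_state();r=bot.capture("wrist")
M=R.from_euler('xyz',s['tcp_rot'],degrees=True).as_matrix();C=np.array(r["tool_from_camera"]);f=192/np.tan(np.radians(r["fovy"]/2))
def rw(px,z):
    d=M@C[:3,:3]@np.array([(px[0]-r["cx"])/f,(px[1]-r["cy"])/f,1]);o=M@C[:3,3]+s['position'];return o+d*(z-o[2])/d[2]
a=[rw(p,.085) for p in [(210,206),(283,206),(211,254),(284,254)]];print(np.round(a,4),np.mean(a,0),s['position'])
print(totool(np.mean(a,0)))
E
```

```text
[[0.4502 0.0866 0.085 ]
 [0.4591 0.1324 0.085 ]
 [0.4839 0.0792 0.085 ]
 [0.4934 0.1276 0.085 ]] [0.47163566 0.10649115 0.085     ] [0.46761041 0.11251686 0.13342551]
[-0.43711979 -0.55845281  4.84882818]
```

```bash
python3 -m jog '0 -0.6 0 0;0 0 0 0;0 0 1 0;0 0 1 0;0 0 0.5 0;0 0 0 0'
python3 -c "
from h import *
print(totool([.467,.1072,.08]),bot.read_state()['force'])"
```

```text
clock: 5.5
position: [0.4689, 0.106, 0.1088]
tcp_rot: [179.4, 0.8, 169.2]
force: [0.7, -0.6, 0.2]
gripper_width: 0.0001
[0.24651543 0.05091864 2.87979175] [ 0.69592857 -0.56282318  0.22508337]
```

```bash
python3 -m jog '0.2 0 0.5 0;0 0 0.7 0;0 0 0.7 0;0 0 0.7 0;0 0 0.5 0;0 0 0.2 0;0 0 0 0'
python3 - <<'E'
from h import *
import cv2
s=bot.read_state();print(s['position'],s['force'])
r=bot.capture("scene");cv2.imwrite("pics/s3.png",cv2.resize(r["frame"][100:240,130:310,::-1],None,fx=4.2,fy=4.2,interpolation=cv2.INTER_CUBIC))
r=bot.capture("wrist");cv2.imwrite("pics/w3.png",r["frame"][:,:,::-1])
E
```

```text
clock: 6.2
position: [0.4685, 0.1063, 0.0751]
tcp_rot: [179.4, 1.0, 169.2]
force: [-3.3, -0.5, 7.3]
gripper_width: -0.0
[0.46848067 0.10626345 0.07509099] [-3.26289086 -0.54831113  7.31481048]
```

View pics/s3.png

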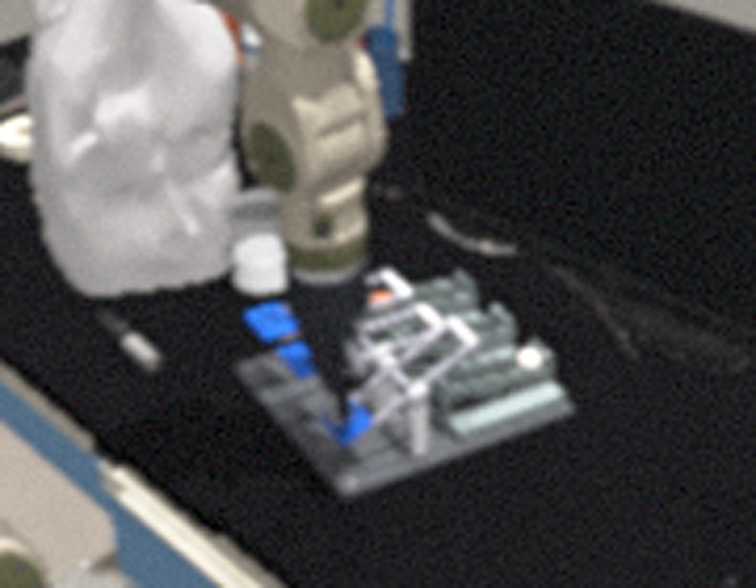

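View pics/w3.png

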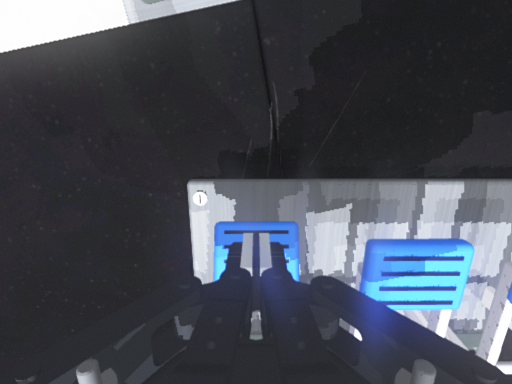

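The gate is up, with the bar lifted near zoom pixel (460,335). The white ball has rolled near the end wall (530,357), and the force is about 7 N. I'll keep the pad down until the ball settles.

```bash
python3 -m jog '0 0 0 0;0 0 0 0;0 0 0 0;0 0 0 0;0 0 0 0;0 0 0 0;0 0 0 0;0 0 0 0;0 0 0 0;0 0 0 0;0 0 0 0;0 0 0 0'
python3 - <<'E'
from h import *
import cv2
r=bot.capture("top");cv2.imwrite("pics/t4.png",cv2.resize(r["frame"][120:260,150:330,::-1],None,fx=4.2,fy=4.2,interpolation=cv2.INTER_CUBIC))
r=bot.capture("scene");cv2.imwrite("pics/s4.png",cv2.resize(r["frame"][100:240,130:310,::-1],None,fx=4.2,fy=4.2,interpolation=cv2.INTER_CUBIC))
E
```

```text
clock: 7.5
position: [0.4678, 0.1064, 0.0774]
tcp_rot: [179.5, 1.2, 169.2]
force: [-2.8, -0.4, 6.6]
gripper_width: -0.0003
```

View pics/s4.png

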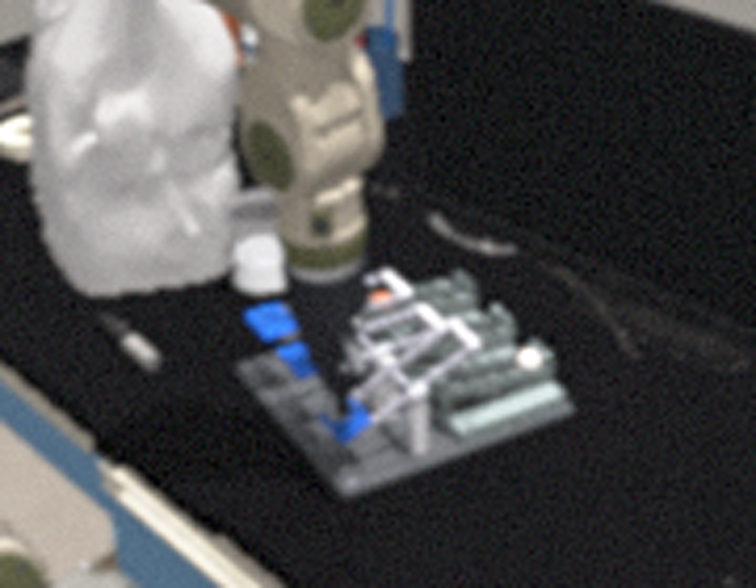

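View pics/t4.png

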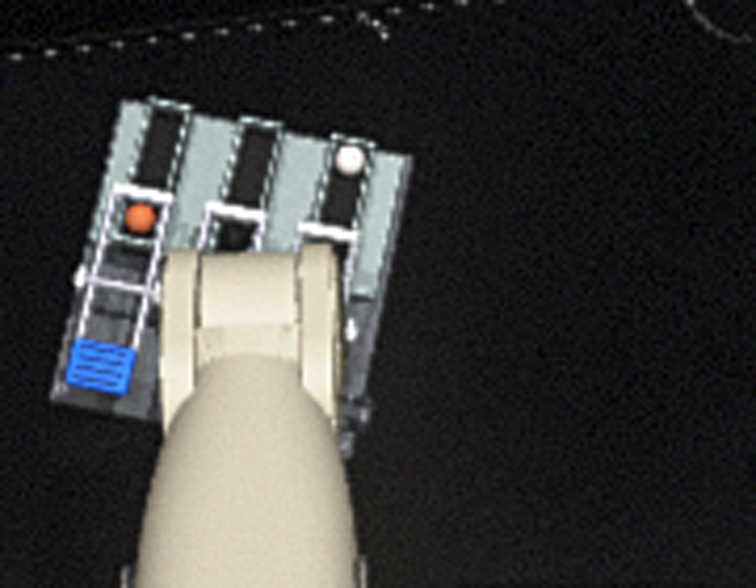

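The white ball is at rest at the end wall: (349,158) in the top zoom and unchanged in the scene view. The brown and black balls are still behind their gates. I'll let the lever up slowly.

```bash
python3 -m jog '0 0 -0.5 0;0 0 -0.6 0;0 0 -0.6 0;0 0 -0.7 0;0 0 -0.7 0;0 0 -1 0;0 0 -2 0;0 0 -3 0;0 0 -3 0;0 0 -2 0;0 0 0 0;0 0 0 0'
python3 -m jog '1.5 0 0 0;3 0 0 0;3 0 0 0;1.5 0 0 0;0 0 0 0;0 0 0 0;0 0 0 0'
python3 - <<'E'
from h import *
import cv2
r=bot.capture("top");cv2.imwrite("pics/t5.png",cv2.resize(r["frame"][120:260,150:330,::-1],None,fx=4.2,fy=4.2,interpolation=cv2.INTER_CUBIC))
for p in [(349,158),(140,216),(235,236)]: print(ray(r,(150+p[0]/4.2,120+p[1]/4.2),.05))
r=bot.capture("scene");cv2.imwrite("pics/s5.png",cv2.resize(r["frame"][100:240,130:310,::-1],None,fx=4.2,fy=4.2,interpolation=cv2.INTER_CUBIC))
print(bot.read_state()['force'],bot.read_state()['qvel'])
E
```

```text
clock: 8.8
position: [0.4631, 0.106, 0.2246]
tcp_rot: [179.5, 1.1, 169.3]
force: [0.4, 1.2, -0.1]
gripper_width: 0.0002
clock: 9.5
position: [0.3713, 0.1225, 0.2169]
tcp_rot: [179.6, 0.7, 169.2]
force: [0.1, 0.3, -0.2]
gripper_width: -0.0001
[0.67295638 0.06578691 0.05      ]
[0.62401516 0.22955464 0.05      ]
[0.60869034 0.15445718 0.05      ]
[-0.15122656  0.04080847  0.70436821] [ 0.03580432 -0.07463563  0.02048754  0.33979281  0.05020962  0.02256494]
```

View pics/s5.png

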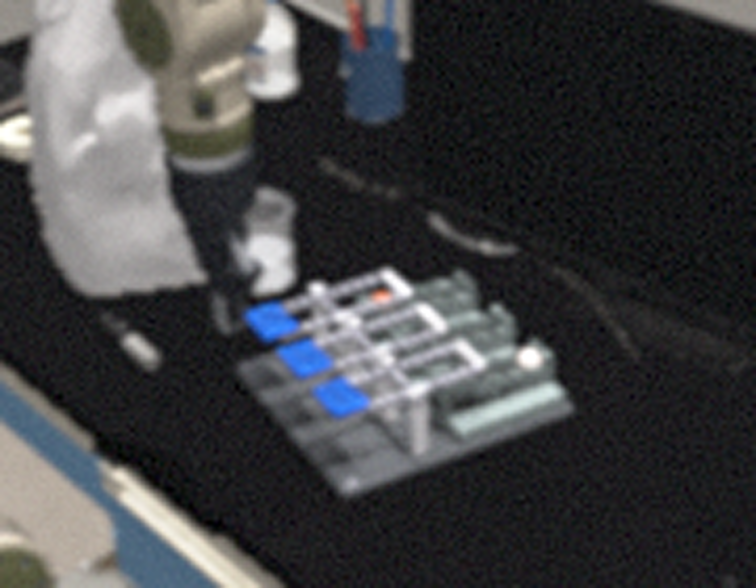

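View pics/t5.png

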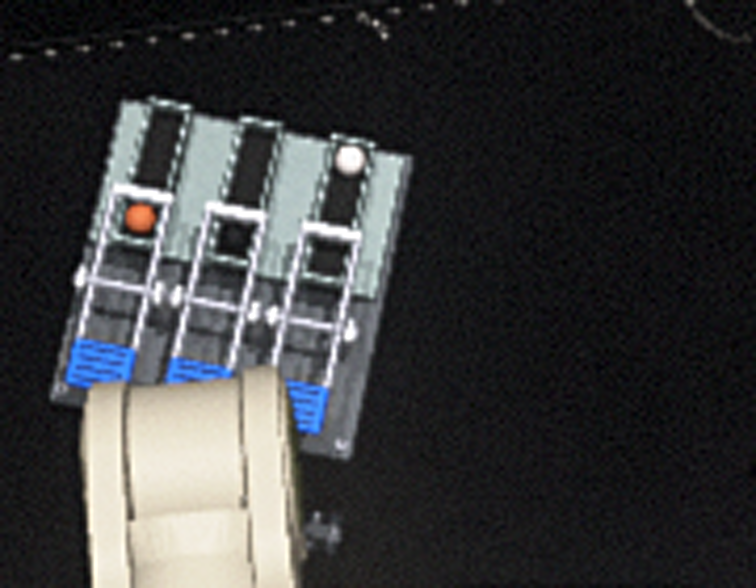

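All three levers are level again, the white ball is at the end wall (349,158), and the brown and black balls are still behind shut gates. The robot is clear, so I'm handing the job in.

```bash
python3 -c "
from bench import bot
print(bot.sign_off())"
```

```text
the job is handed in; nothing more can be done
None
```

The white ball was in the right-hand channel. I pressed that lever's blue pad down with the closed fingertips (about 7 N) and held it until the ball reached the end wall. Then I let the lever come back up slowly, moved the arm clear and handed the job in at about 9.6 s; no verdict was reported.

In the last pictures all three levers are level, the white ball is at the end wall of its channel, and the brown and black balls are still behind their shut gates. The beaker and marker look unmoved. I did not compare the stopper, dropper bottle, weighing cup and petri dish before and after, but the arm never went near them. The last wrist-force reading was under 1 N. The two pad measurements, from the top and wrist cameras, agreed to about 1 mm. Some of the networks' labels disagreed with the pictures, so I took the pad positions from their blue colour and identified the balls by eye.

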